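Set the multimeter for a continuity check

ROBOT

A 7-joint arm with a two-finger parallel gripper is mounted at the origin on the work surface. World frame = base frame: x ahead of the robot, y to its left, z up, the work surface at z = 0. Lengths are in mm, angles in rad, forces in N, time in s.
With the tool pointing down it reaches from about 400 to 875 mm from the base axis. Payload 4.4 kg.
Tool frame: the origin (TCP) lies midway between the tips of the shut fingers; the grasp point (between the pads) lies 19 mm behind it; z points along the fingers, y is the line along which they close (so a half turn about z gives the same grasp; the last joint's range is limited). The gripper opens to 85 mm and grips with 20 to 120 N. Pads are 22 mm wide; open, the fingers measure 114 mm over their backs; the gripper's body (76 mm by 85 mm) begins 54 mm behind the grasp point. The pads swing forward as they close: fully open they stand 13 mm farther back than shut.
Start: joints at [1.053, 0.628, 0.038, 1.517, -0.027, 0.996, -0.02], TCP at [283.809, -584.782, 231.313] pointing down, gripper open.
Joint ranges: [-3.06, 3.06], [-0.37, 2.12], [-1.25, 1.32], [0.18, 2.47], [-1.1, 4.24], [0.23, 1.98], [-2.94, 2.94]. Speed limits (rad/s): [2.57, 2.57, 3.14, 3.14, 3.14, 3.14, 3.14].

INTERFACE

Orientations are given as [roll, pitch, yaw] about the fixed x, y, z axes, in that order (R = Rz(yaw) Ry(pitch) Rx(roll)).
In Python, from cell import ctrl gives the robot as it stands.
- The arm moves only by the shell command python3 -m handwheel 'ROWS'. ROWS is JSON, a list of rows, each a list of 3 entries, a list of its own where there are three numbers: the turn, a rotation vector about the tool's x, y, z in degrees, then the shift along the tool's x, y, z in m, then the closure, from 0 (fully open) to 1 (shut). A call has 1 to 5 rows; each row shifts and turns the commanded pose from where the row before left it, along the tool's axes as they then stand; what a row does not reach is not made up. A row lasts 1/12 s, in which the tool goes at most 41.7 mm and 7.16 degrees, less where a joint would pass 70% of its speed; a pose out of reach is approached as far as the arm can. A call is refused whole if a number of a shift passes 0.0417 or a number of a turn 7.16, either way. A call with a gripper value outside its range is refused whole. The fingers move at their own pace and stop on an object; the grip force is fixed at half the most. Time passes only in rows, so rows that do not move let the fingers close. It gives the time, the measured TCP pose, the force, the opening and the grip force at its end, in the units of the state.
- ctrl.read_state(): the state, without advancing time (a new reading comes with each control period).
- ctrl.get_image(name): name is "side" or "top" or "wrist"; returns a dict with "pixels" (400x640x3 uint8, red, green, blue), "fx", "fy", "cx", "cy" (pixels), "pose" (4x4, takes a point from camera to world coordinates); the wrist camera has in their place "T_tool_cam" (4x4, takes a point from camera to tool coordinates, whose origin is the TCP and whose axes are the flange's). Camera axes: x right, y up, looking along -z (the intrinsics and any distortion apply to the point x, -y, -z); pixel columns grow to the right and rows downward; lengths in mm; the calibration is good to about 2 mm. A picture is of the moment at which its call begins: read the wrist's pose just before it. There is no depth.
- ctrl.finish_job(): hands the job in; it is judged then, once.
The state is a dict: "clock": time; "qpos": joint angles; "qd": joint speeds; "tau": joint torques, N m; "eef_pos": TCP position; "tool_rot": TCP orientation; "force": force on the tool from outside, world axes, zero at the start; "torque": the same for the moment, N m; "width": finger opening in mm; "gripper_force": force on a finger pad.
Only numpy, scipy, OpenCV 4.12 (cv2) and the standard library are available. Lean on these libraries where they do the work, as an engineer would, in place of code of your own. Each camera call takes 0.05 s, during which the arm holds its last target. There are 200 camera calls.

TASK

Get the multimeter ready for a continuity check: with a fingertip, push the raised bar of its selector round clockwise, counting the clicks, until the pointer rests on the sixth click after OFF; do not pinch the bar. Then press the left-hand of the two keys between the display and the selector right down and let it come up again, leaving the right-hand key alone. Leave the meter lying where it is and do not disturb the things around it.

Things in the scene. Friction and masses are not known exactly. Their poses are not given: they have to be found in the camera images.
- meter: Hand-held multimeter, 205 x 100 x 46 mm, about 0.65 kg, loose, on its back. Origin: centre of its underside; z up, x along its length to the display end, y to its left. The top face is flat at 46 mm; only selector and two keys stand proud. Flush display at x = +70 mm, four sockets in a row at x = -83 mm. A sideways push below about 4 N at the selector does not shift it, more may.
- dial (a joint): Selector's rotation in rad, growing clockwise seen from above. 11 click positions 24 deg (0.419) apart: OFF 0, first click 0.419, ... sixth 2.513, last 4.189; a stop just past each end. Found between OFF and the third click. Moving on takes about 0.04 N m (2 N at 20 mm from the axis); pushed past halfway to the next position, it snaps forward into it by itself and stays.
- dial_center (a point): Point on the selector's axis at the top of its bar, 66 mm above the table, at x = -25 mm, y = 0 of the meter. Selector: disc of 54 mm diameter, 5 mm high on the face, with a straight bar across its middle, 48 mm long, 12 mm wide, 5 to 20 mm above the face (the outer 3 mm of each side end at 17 mm). This frame turns with it: x along the bar to the pointer end, z up.
- pointer_tip (a point): Pointer end of the bar, 24 mm from the axis, 64.5 mm above the table: pointed, with a white line on the bar's top on this half. Ticks on a ring of 38 mm radius mark the positions: OFF is the one broad white bar, 120 deg left (anticlockwise) of the display direction; the rest are thin. The fifth click points straight at the display, the sixth 24 deg right of that. Axes as dial_center.
- cheek_a: One long side of the selector's bar (a layer 40 mm long, 3 mm thick, 12 mm high, turning with the bar): the left side looking towards the pointer end, outer face 6 mm from the bar's middle line. Its origin is on the selector's axis at the meter's face, 46 mm above the table.
- cheek_b: The other long side of the bar, the right one looking towards the pointer end, same size and same origin. Pressing both sides at once counts as pinching.
- key_left (a joint): Travel of the left-hand key in m: 0 is up, 0.004 fully down. A spring returns it (1.4 N to start, 4.2 N fully down).
- key_left_top (a point): Centre of the top of the left-hand rubber key (14 mm along the meter, 20 mm across, standing 5 mm above the face when up, so 51 mm above the table), at x = +36 mm, y = +30 mm of the meter.
- key_right (a joint): Travel of the right-hand key, the same kind, at x = +36 mm, y = -30 mm of the meter. Not to be pressed.
- mug: Enamel mug, 86 mm across, 88 mm high, standing beside the meter's display end on its left; origin at the centre of its underside. Stays where it is.
- tumbler: Drinking glass, 72 mm across, 90 mm high, to the meter's right; origin at the centre of its underside. Stays where it is.
- driver: Screwdriver, 170 mm long, handle 26 mm thick, lying along the meter's right side; origin under the middle of its length. Stays where it is.
- harddisk: Bare 3.5 inch hard disk, 101 x 147 x 26 mm, lying to the left of the meter's socket end; origin at the centre of its underside. Stays where it is.
Not all that is in view belongs to the job. Of the things that look like the meter, the larger one is meant.

How it is judged:
By the outcome, as a careful person would: the job done as asked, in the order asked, and still so for the second after the job is handed in, with the robot touching nothing.
It also fails if it takes over 51 s, if anything falls off the work surface, if the arm or the gripper's body presses on something with over 40 N, if the wrist force passes 120 N, or if a joint passes its speed limit or range.

## Working session

There is one attempt and no reset: what is moved stays moved. The work goes in short steps, Python scripts to look and compute and a shell command to move; the robot and the scene stay as the last step left them, time stands still between calls to the robot, and variables do not carry over. Pictures are saved under pics/ and viewed, at most 10 in all, crops included, and the job is handed in when it is done.

```bash
mkdir -p pics; ls; cat > h.py <<'E'
import numpy as np, cv2
from cell import ctrl
from scipy.spatial.transform import Rotation as R
def shot(n,fn=None):
    s=ctrl.read_state(); d=ctrl.get_image(n)
    if n=="wrist":
        T=np.eye(4);T[:3,:3]=R.from_euler('xyz',s['tool_rot']).as_matrix();T[:3,3]=s['eef_pos']
        d['pose']=T@np.array(d['T_tool_cam'])
    d['pose']=np.array(d['pose'])
    if fn: cv2.imwrite('pics/'+fn,d['pixels'][:,:,::-1])
    return d
def ray(d,u,v,z):
    r=np.array([(u-d['cx'])/d['fx'],-(v-d['cy'])/d['fy'],-1.]); r=d['pose'][:3,:3]@r; o=d['pose'][:3,3]
    return o+r*(z-o[2])/r[2]
def proj(d,p):
    c=np.linalg.inv(d['pose'])@np.append(p,1); return d['cx']-d['fx']*c[0]/c[2], d['cy']+d['fy']*c[1]/c[2]
E
python3 - <<'E'
from h import *
for n in ['top','side']:
    d=shot(n,n+'0.png'); print(n,[k for k in d if k!='pixels'],d['fx'],d['cx'],d['cy'],d['pose'].round(2).tolist())
s=ctrl.read_state(); print(s)
E
```

```text
pics
top ['fx', 'fy', 'cx', 'cy', 'pose'] 474.70521172075166 312.84689253274973 198.55013505674137 [[0.02, 0.98, -0.21, 296.08], [-1.0, 0.02, -0.01, 31.41], [-0.0, 0.21, 0.98, 1122.76], [0.0, 0.0, 0.0, 1.0]]
side ['fx', 'fy', 'cx', 'cy', 'pose'] 387.0312756434747 321.4671147488207 211.103512970851 [[-0.9, 0.23, -0.38, 186.95], [-0.44, -0.45, 0.78, 697.41], [0.01, 0.86, 0.5, 504.05], [0.0, 0.0, 0.0, 1.0]]
{'clock': 0.1, 'qpos': array([ 1.05313802,  0.62925115,  0.03846386,  1.51828434, -0.02699345,
        0.99629131, -0.02001938]), 'qd': array([ 0.00016551, -0.00228015,  0.00173906, -0.00361277, -0.0009922 ,
       -0.00056887,  0.0002738 ]), 'tau': array([ 3.27952177e-03, -5.64537191e+01,  1.23036873e+00, -1.93974423e+01,
        1.12415152e-02,  5.39901783e-03,  1.16775479e-05]), 'eef_pos': array([ 283.58302298, -584.24763107,  230.47778224]), 'tool_rot': array([-3.13987737e+00,  3.42486517e-05,  4.51826700e-01]), 'force': array([-0.66697843,  0.08911994, -0.16832512]), 'torque': array([0.01490145, 0.00182209, 0.00266076]), 'gripper_force': 0.0, 'width': 85.62019744190253}
```

View pics/top0.png

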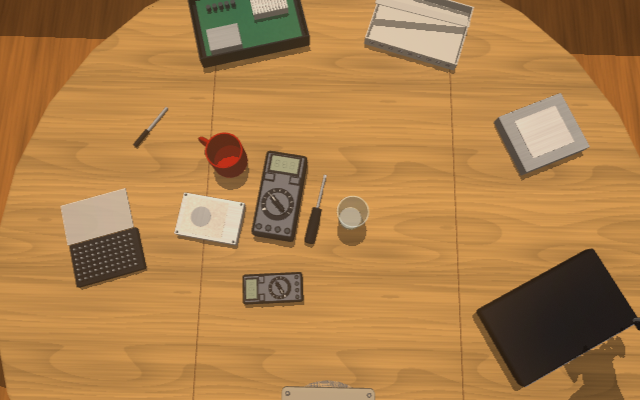

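The top view shows two meters: a larger one at (280,197) with its display at (286,163), and a smaller one at (273,288). I choose the larger. The mug is at (225,152), the hard disk at (210,219), the driver at (317,210) and the tumbler at (352,212).

```bash
python3 - <<'E'
from h import *
im=cv2.imread('pics/top0.png')[140:250,235:345]
cv2.imwrite('pics/c1.png',cv2.resize(im,None,fx=5.4,fy=5.4,interpolation=cv2.INTER_CUBIC))
E
```

```text
(no output)
```

View pics/c1.png

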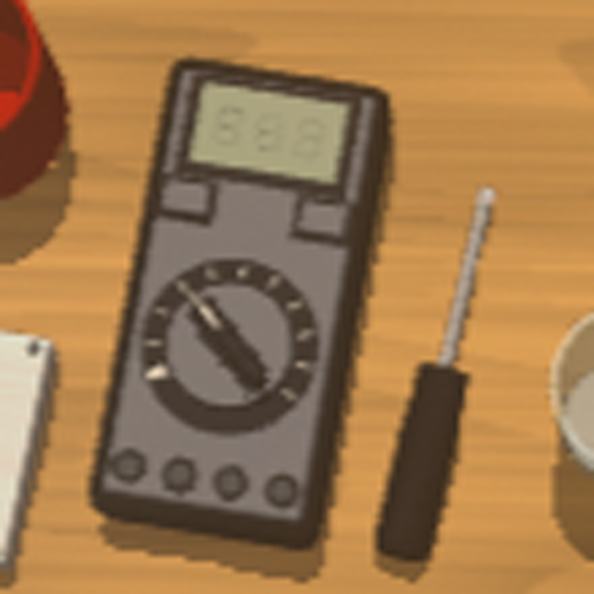

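The larger meter has its display up and tilted about 10° right. Its ring centre is at crop (230,345), OFF at (158,373), and the pointer at about (185,288), which looks like click 3. The keys are at (187,199) and (322,219). Next I convert these to positions.

```bash
python3 - <<'E'
from h import *
d=shot('top')
P=lambda u,v,z=46: ray(d,235+u/5.4,140+v/5.4,z)[:2]
c=P(230.5,345);dis=P(269,132);so=P(205,479);off=P(158,373);pt=P(186,289,64.5);tail=P(262,385,66);kl=P(187,199,49);kr=P(322,219,49)
print('c',c,'disp',dis,'sock',so,'len',np.linalg.norm(dis-so),'(153)')
ang=lambda v:np.degrees(np.arctan2(v[1],v[0]))
a=ang(dis-so);print('axis',a,'off',ang(off-c)-a,'r',np.linalg.norm(off-c),'bar',ang(pt-tail)-a, 'pointer',ang(pt-c)-a)
u=np.array([np.cos(np.radians(a)),np.sin(np.radians(a))]);l=np.array([-u[1],u[0]])
for n,k in [('kl',kl),('kr',kr),('disp',dis),('sock',so)]: print(n,(k-c)@u-25,(k-c)@l)
print('mug',ray(d,225,150,88)[:2],'hd',ray(d,210,219,26)[:2],'driver',ray(d,317,210,13)[:2])
w=ctrl.get_image('wrist');print(np.array(w['T_tool_cam']).round(2),w['fx'],w['cx'],w['cy'])
E
```

```text
c [507.52013047 121.7359297 ] disp [602.42159012 108.23418811] sock [449.47236321 130.53518317] len 154.56649182186518 (153)
axis -8.295640867821906 off 120.9664711328847 r 33.12869976799018 bar 47.679066138037555 pointer 50.245379975272485
kl 34.70586709358221 29.713983214008145
kr 35.413332454146285 -29.409549398902044
disp 70.85652740631188 0.33199980479630614
sock -83.70996441555329 0.3319998047963046
mug [622.11203527 242.5894285 ] hd [472.44491021 280.69887576] driver [500.94085627  30.5419637 ]
[[   0.      0.96    0.28   70.29]
 [   1.      0.     -0.     -0.18]
 [  -0.      0.28   -0.96 -143.17]
 [   0.      0.      0.      1.  ]] 319.10719486697485 321.82077494172273 195.02157028992002
```

```bash

python3 -m handwheel '[[[0,0,0],[0.0264,-0.0288,0],1],[[0,0,0],[0.0264,-0.0288,0],1],[[0,0,0],[0.0264,-0.0288,0],1],[[0,0,0],[0.0264,-0.0288,0],1],[[0,0,0],[0.0264,-0.0288,0],1]]'
python3 -m handwheel '[[[0,0,0],[0.0264,-0.0288,0],1],[[0,0,0],[0.0264,-0.0288,0],1],[[0,0,0],[0.0264,-0.0288,0],1],[[0,0,0],[0.0264,-0.0288,0],1],[[0,0,0],[0.0264,-0.0288,0],1]]'
python3 -m handwheel '[[[0,0,0],[0.0264,-0.0288,0],1],[[0,0,0],[0.0264,-0.0288,0],1],[[0,0,0],[0.0264,-0.0288,0],1],[[0,0,0],[0.0264,-0.0288,0],1],[[0,0,0],[0.0264,-0.0288,0],1]]'
python3 -m handwheel '[[[0,0,0],[0.0264,-0.0288,0],1],[[0,0,0],[0.0264,-0.0288,0],1],[[0,0,0],[0.0264,-0.0288,0],1],[[0,0,0],[0.0264,-0.0288,0],1],[[0,0,0],[0.0264,-0.0288,0],1]]'
python3 -m handwheel '[[[0,0,-7],[0,0,0],1],[[0,0,-7],[0,0,0],1],[[0,0,-7],[0,0,0],1],[[0,0,-7],[0,0,0],1],[[0,0,-7],[0,0,0],1]]'
python3 -m handwheel '[[[0,0,-7],[0,0,0],1],[[0,0,-7],[0,0,0],1],[[0,0,-7],[0,0,0],1],[[0,0,-7],[0,0,0],1],[[0,0,-7],[0,0,0],1]]'
python3 -m handwheel '[[[0,0,-7],[0,0,0],1],[[0,0,-7],[0,0,0],1],[[0,0,-7],[0,0,0],1],[[0,0,-7],[0,0,0],1],[[0,0,-6],[0,0,0],1]]'
```

```text
clock: 0.62
eef_pos: [339.8, -395.8, 231.2]
tool_rot: [-3.141, -0.0, 0.451]
force: [0.8, 0.5, 1.0]
width: 25.4
gripper_force: 0.0
clock: 1.03
eef_pos: [395.7, -208.6, 231.4]
tool_rot: [3.141, -0.0, 0.451]
force: [0.6, -0.6, -0.8]
width: -0.2
gripper_force: 0.0
clock: 1.45
eef_pos: [451.7, -21.4, 231.5]
tool_rot: [3.141, -0.0, 0.452]
force: [0.9, -0.6, -0.1]
width: 0.2
gripper_force: 0.0
clock: 1.87
eef_pos: [507.5, 165.9, 231.3]
tool_rot: [3.141, -0.0, 0.452]
force: [0.8, -1.2, -0.1]
width: 0.2
gripper_force: 0.0
clock: 2.28
eef_pos: [507.2, 164.0, 231.2]
tool_rot: [-3.141, 0.0, 1.069]
force: [0.1, -0.3, -0.9]
width: 0.2
gripper_force: 0.0
clock: 2.7
eef_pos: [507.3, 163.8, 231.2]
tool_rot: [-3.141, 0.0, 1.679]
force: [0.2, -0.0, 0.8]
width: 0.1
gripper_force: 0.0
clock: 3.12
eef_pos: [507.3, 163.7, 231.2]
tool_rot: [-3.141, -0.0, 2.273]
force: [-0.1, -0.2, 1.1]
width: -0.2
gripper_force: 0.0
```

```bash

python3 -m handwheel '[[[0,0,0],[0,0,0.04],1],[[0,0,0],[0,0,0.04],1],[[0,0,0],[0,0,0.02],1],[[0,0,0],[0,0,0],1]]'
python3 - <<'E'
from h import *
d=shot('wrist','w1.png')
for p in [(507.5,121.7,66),(507.5,121.7,46)]: print(proj(d,np.array(p)))
print(ctrl.read_state()['eef_pos'])
E
```

```text
clock: 3.45
eef_pos: [504.3, 162.2, 127.2]
tool_rot: [-3.133, -0.003, 2.267]
force: [-0.3, -0.2, -0.0]
width: 0.0
gripper_force: 0.0
(np.float64(289.6070364320966), np.float64(256.03454816765515))
(np.float64(292.3800540060377), np.float64(244.06626298519265))
[505.85938778 163.28436817 129.57932922]
```

View pics/w1.png

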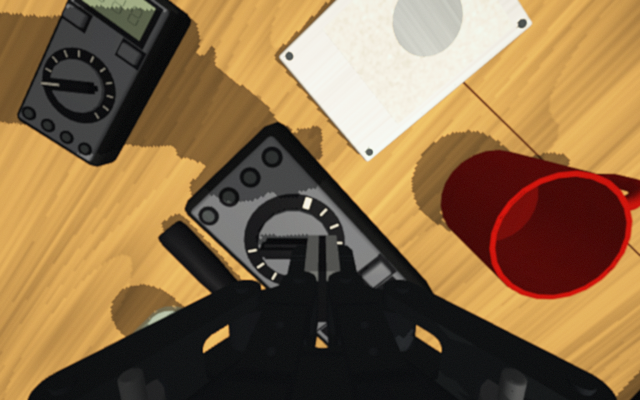

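The wrist view shows the shut fingertip at (322,255) next to the bar's pointer half. OFF is at (307,202), the sockets run from (271,157) to (209,216), and the mug, with plenty of clearance, is at (540,220).

```bash

python3 - <<'E'
from h import *
d=shot('wrist')
s=np.mean([ray(d,*p,46)[:2] for p in [(271,157),(249,177),(229,197),(209,216)]],0)
a=np.radians(-8.3);u=np.array([np.cos(a),np.sin(a)])
x=ray(d,271,157,46)-ray(d,209,216,46);print('axis from sockets',np.degrees(np.arctan2(x[1],x[0]))-90)
print('dial from sockets',s+58*u)
o=ray(d,307,202,46)[:2];b=np.radians(-8.3+120);print('off est c',o-35*np.array([np.cos(b),np.sin(b)]))
s=ctrl.read_state();c=np.array([507.5,121.7]);y=s['tool_rot'][2];D=np.array(s['eef_pos'])[:2]-c
print(s['eef_pos'],y,'tool xy rel dial',D@[np.cos(y),np.sin(y)],D@[np.sin(y),-np.cos(y)])
p=np.array([18.,24.]);
for t in (4,): 
    q=np.radians(t);M=np.array([[np.cos(q),-np.sin(q)],[np.sin(q),np.cos(q)]]);print(M@p-p)
E
```

```text
axis from sockets -7.523832585166616
dial from sockets [508.87796812 124.03107092]
off est c [509.93302732 123.17969026]
[507.30045975 164.10557444 131.28621896] 2.267101565645469 tool xy rel dial 32.662268334972524 27.045309886498362
[-1.71800247  1.19715373]
```

```bash

python3 -m handwheel '[[[0,0,0],[0,0,0.03],1],[[0,0,0],[0,0,0.03],1],[[0,0,0],[0,0,0.015],1],[[0,0,0],[0,0,0],1],[[0,0,0],[0,0,0],1]]'
python3 -m handwheel '[[[0,0,0],[-0.004,0,0],1],[[0,0,0],[-0.004,0,0],1],[[0,0,0],[-0.002,0,0],1],[[0,0,0],[0,0,0],1],[[0,0,0],[0,0,0],1]]'
python3 -m handwheel '[[[0,0,0],[-0.001,0,0],1],[[0,0,0],[-0.001,0,0],1],[[0,0,0],[0,0,0],1]]'
python3 -m handwheel '[[[0,0,0],[-0.001,0,0],1],[[0,0,0],[-0.001,0,0],1],[[0,0,0],[0,0,0],1]]'
```

```text
clock: 3.97
eef_pos: [508.4, 164.6, 57.6]
tool_rot: [3.14, 0.001, 2.267]
force: [-0.3, 0.3, -0.2]
width: 0.2
gripper_force: 0.0
clock: 4.38
eef_pos: [514.4, 156.0, 57.0]
tool_rot: [3.141, 0.0, 2.266]
force: [-0.5, -0.1, 1.1]
width: -0.6
gripper_force: 0.0
clock: 4.63
eef_pos: [515.1, 154.6, 56.3]
tool_rot: [-3.142, 0.0, 2.267]
force: [0.0, 0.8, 0.7]
width: -0.2
gripper_force: 0.0
clock: 4.88
eef_pos: [516.2, 153.4, 56.2]
tool_rot: [-3.142, -0.001, 2.267]
force: [-1.5, 0.6, 0.0]
width: -0.2
gripper_force: 0.4
```

```bash
cat > rel.py <<'E'
from h import *
s=ctrl.read_state();c=np.array([508.4,122.8]);y=s['tool_rot'][2];D=np.array(s['eef_pos'])[:2]-c;f=s['force']
print('rel x,y',(D@[np.cos(y),np.sin(y)]).round(1),(D@[np.sin(y),-np.cos(y)]).round(1),'bar(left+)',round(np.degrees(y)-90+8,1),'Ftool',np.round([f[0]*np.cos(y)+f[1]*np.sin(y),f[0]*np.sin(y)-f[1]*np.cos(y)],1),'t',s['clock'])
E
python3 rel.py
python3 -m handwheel '[[[0,0,2],[-0.0009,0.0006,0],1],[[0,0,2],[-0.0009,0.0006,0],1],[[0,0,2],[-0.0009,0.0006,0],1],[[0,0,2],[-0.0009,0.0006,0],1],[[0,0,2],[-0.0009,0.0006,0],1]]'
python3 rel.py
python3 -m handwheel '[[[0,0,2],[-0.0009,0.0006,0],1],[[0,0,2],[-0.0009,0.0006,0],1],[[0,0,2],[-0.0009,0.0006,0],1],[[0,0,2],[-0.0009,0.0006,0],1],[[0,0,0],[0,0,0],1]]'
python3 rel.py
```

```text
rel x,y 18.5 25.6 bar(left+) 47.9 Ftool [ 1.4 -0.8] t 4.8833
clock: 5.3
eef_pos: [521.7, 151.1, 56.3]
tool_rot: [3.142, 0.0, 2.089]
force: [-1.0, 0.3, -0.4]
width: 0.0
gripper_force: 0.3
rel x,y 18.0 25.5 bar(left+) 37.7 Ftool [ 0.7 -0.8] t 5.3
clock: 5.72
eef_pos: [525.6, 148.9, 56.4]
tool_rot: [3.141, 0.001, 1.95]
force: [-0.2, -0.2, -0.3]
width: -0.0
gripper_force: 0.0
rel x,y 17.8 25.7 bar(left+) 29.7 Ftool [-0.1 -0.3] t 5.7167
```

```bash

for i in 1 ; do python3 -m handwheel '[[[0,0,2],[-0.0009,0.0006,0],1],[[0,0,2],[-0.0009,0.0006,0],1],[[0,0,2],[-0.0009,0.0006,0],1],[[0,0,2],[-0.0009,0.0006,0],1],[[0,0,2],[-0.0009,0.0006,0],1]]'|grep force; done
python3 rel.py
python3 -m handwheel '[[[0,0,2],[-0.0009,0.0006,0],1],[[0,0,2],[-0.0009,0.0006,0],1],[[0,0,2],[-0.0009,0.0006,0],1],[[0,0,2],[-0.0009,0.0006,0],1],[[0,0,2],[-0.0009,0.0006,0],1]]'|grep force
python3 rel.py
python3 -m handwheel '[[[0,0,2],[-0.0009,0.0006,0],1],[[0,0,0],[0,0,0],1],[[0,0,0],[0,0,0],1]]'|grep force
python3 rel.py
python3 - <<'E'
from h import *
d=shot('wrist'); a=d['pixels'][120:400,150:500,::-1]; w=cv2.resize(a,None,fx=1.4,fy=1.4,interpolation=cv2.INTER_CUBIC)
t=shot('top')['pixels'][170:235,245:310,::-1]; t=cv2.resize(t,(392,392),interpolation=cv2.INTER_CUBIC)
w=cv2.resize(w,(400,392)); cv2.imwrite('pics/m2.png',np.hstack([w,t]))
E
```

```text
force: [-2.7, 2.7, -0.8]
gripper_force: 1.4
rel x,y 19.1 25.0 bar(left+) 19.7 Ftool [ 3.2 -2.1] t 6.1333
force: [0.3, -0.3, 0.3]
gripper_force: 0.0
rel x,y 17.6 25.6 bar(left+) 9.7 Ftool [-0.3  0.2] t 6.55
force: [0.8, -0.3, -0.0]
gripper_force: 0.0
rel x,y 17.8 25.4 bar(left+) 7.9 Ftool [-0.3  0.8] t 6.8
```

View pics/m2.png

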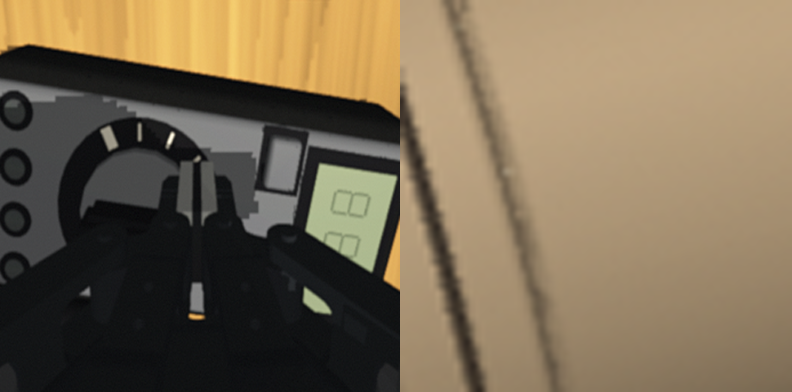

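The wrist crop (left half) shows the bar's tail at (125,208), parallel to the meter's long edge, so it is on about the fifth click. The finger is at (197,190). The arm hides the top view. One more click to push.

```bash

python3 -m handwheel '[[[0,0,2],[-0.0009,0.0006,0],1],[[0,0,2],[-0.0009,0.0006,0],1],[[0,0,2],[-0.0009,0.0006,0],1],[[0,0,2],[-0.0009,0.0006,0],1],[[0,0,2],[-0.0009,0.0006,0],1]]'|grep force
python3 rel.py
python3 -m handwheel '[[[0,0,2],[-0.0009,0.0006,0],1],[[0,0,2],[-0.0009,0.0006,0],1],[[0,0,2],[-0.0009,0.0006,0],1],[[0,0,2],[-0.0009,0.0006,0],1],[[0,0,0],[0,0,0],1]]'|grep force
python3 rel.py
python3 -m handwheel '[[[0,0,2],[-0.0009,0.0006,0],1],[[0,0,0],[0,0,0],1]]'|grep force
python3 rel.py
python3 -m handwheel '[[[0,0,2],[-0.0009,0.0006,0],1],[[0,0,0],[0,0,0],1]]'|grep force
python3 rel.py
```

```text
force: [-0.5, -0.6, 0.2]
gripper_force: 0.0
rel x,y 18.2 25.2 bar(left+) -2.3 Ftool [-0.7 -0.4] t 7.3167
force: [0.3, 1.2, -0.9]
gripper_force: 0.7
rel x,y 18.6 24.9 bar(left+) -10.2 Ftool [ 1.2 -0. ] t 7.7333
force: [-1.0, 1.8, 0.1]
gripper_force: 0.8
rel x,y 18.4 24.9 bar(left+) -12.2 Ftool [ 1.3 -1.6] t 7.9
force: [0.1, 1.6, 0.6]
gripper_force: 0.5
rel x,y 17.7 25.1 bar(left+) -14.2 Ftool [ 1.5 -0.5] t 8.0667
```

Still in contact; I'll continue in small steps until the force drops.

```bash

python3 -m handwheel '[[[0,0,1],[-0.0005,0.0003,0],1],[[0,0,0],[0,0,0],1],[[0,0,0],[0,0,0],1]]'|grep force
python3 rel.py
python3 -m handwheel '[[[0,0,0],[0,0,0],1],[[0,0,0],[0,0,0],1],[[0,0,0],[0,0,0],1]]'|grep force
python3 rel.py
```

```text
force: [-0.0, -0.0, -0.1]
gripper_force: 0.2
rel x,y 17.5 25.2 bar(left+) -15.1 Ftool [-0.  0.] t 8.3167
force: [-0.5, -0.1, 0.6]
gripper_force: 0.0
rel x,y 17.6 25.2 bar(left+) -15.1 Ftool [-0.3 -0.5] t 8.5667
```

```bash

python3 -m handwheel '[[[0,0,0],[0.003,0,0],1],[[0,0,0],[0.006,0,0],1],[[0,0,0],[0.006,0,0],1],[[0,0,0],[0,0,-0.02],1],[[0,0,0],[0,0,-0.03],1]]'|grep force
python3 -m handwheel '[[[0,0,0],[0,0,-0.04],1],[[0,0,0],[-0.03,-0.007,0],1],[[0,0,0],[-0.04,-0.007,0],1],[[0,0,0],[-0.03,-0.007,0],1],[[0,0,0],[0,0,0],1]]'
python3 -m handwheel '[[[0,0,0],[0,0,0],1],[[0,0,0],[0,0,0],1],[[0,0,0],[0,0,0],1]]'
python3 - <<'E'
from h import *
d=shot('wrist','w3.png'); np.save('w3.npy',{k:d[k] for k in d},allow_pickle=True); print(proj(d,np.array([508.4,122.8,66])))
E
```

```text
force: [-0.1, -0.6, 0.7]
gripper_force: 0.0
clock: 9.4
eef_pos: [481.2, 53.8, 146.3]
tool_rot: [-3.138, 0.007, 1.162]
force: [-0.5, -0.9, 0.1]
width: 0.2
gripper_force: 0.0
clock: 9.65
eef_pos: [487.0, 61.2, 146.5]
tool_rot: [3.141, -0.002, 1.169]
force: [0.4, 0.7, -0.2]
width: 0.0
gripper_force: 0.0
(np.float64(315.7123458873643), np.float64(111.12384286653445))
```

View pics/w3.png

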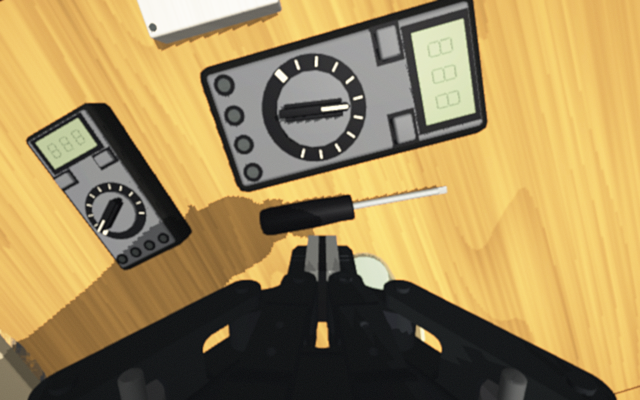

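The view shows the meter with OFF at (281,76) and the pointer's white line ending at (347,106). The left key is at (387,45) and the right key at (402,129). Now I compute the pointer angle.

```bash

python3 - <<'E'
from h import *
d=np.load('w3.npy',allow_pickle=True).item()
ang=lambda v:np.degrees(np.arctan2(v[1],v[0]))
P=lambda u,v,z:ray(d,u,v,z)[:2]
s1,s2=P(224,85,46),P(253,172,46);ax=ang(s1-s2)-90
kl,kr=P(387,45,51),P(402,129,51); print('axis sock',ax,'keys',ang(kl-kr)-90,kl,kr,np.linalg.norm(kl-kr))
so=np.mean([P(224,85,46),P(234,115,46),P(244,144,46),P(253,172,46)],0)
a=np.radians(ax);print('dial from sock',so+58*np.array([np.cos(a),np.sin(a)]))
print('bar',ang(P(347,106,65)-P(281,111,65))-ax, 'len',np.linalg.norm(P(347,106,65)-P(281,111,65)))
hsv=cv2.cvtColor(d['pixels'],cv2.COLOR_RGB2HSV)[60:165,258:370]
m=((hsv[...,2]>190)&(hsv[...,1]<50)).astype(np.uint8)
n,_,st,ce=cv2.connectedComponentsWithStats(m)
C=P(314.0,93.5,46)
for i in range(1,n):
    if st[i,4]>5:
        q=P(*(ce[i]+[258,60]),46); print(st[i,4],(ce[i]+[258,60]).round(1),q.round(1))
np.save('t.npy',0)
im=d['pixels'][55:170,250:370,::-1]; cv2.imwrite('pics/c3.png',cv2.resize(im,None,fx=5,fy=5,interpolation=cv2.INTER_CUBIC))
E
```

```text
axis sock -8.047201376600043 keys -8.906883559316327 [570.3830694  143.76169905] [561.3503665   86.12536854] 58.3398347324724
dial from sock [506.95836966 124.37878577]
bar -10.787054068086267 len 45.010199379015454
25 [296.8  64.5] [508.2 157.3]
20 [316.   62.8] [521.2 152.9]
26 [334.5  66.5] [532.4 145.5]
90 [280.7  75.2] [494.6 155.2]
27 [349.4  79.6] [538.9 133.2]
23 [357.2  97.4] [539.6 119.6]
105 [334.1 107.4] [521.4 119.6]
23 [357.9 116.8] [535.1 106.5]
22 [350.4 134.2] [525.3  96.9]
20 [337.4 147.2] [512.6  91.6]
22 [302.6 152.6] [486.5  98.2]
20 [320.6 154.2] [498.7  91.7]
```

View pics/c3.png

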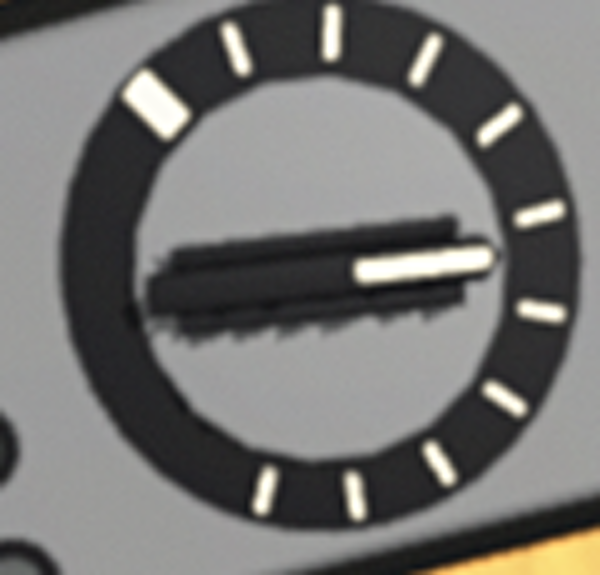

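The pointer line lies between the fifth tick at (357,97) and the sixth at (358,117). At about −11° it is just short of halfway and hasn't snapped. I'll go back to the same place and push about 6° further.

```bash

python3 -m handwheel '[[[0,0,0],[0.03,0.007,0],1],[[0,0,0],[0.04,0.007,0],1],[[0,0,0],[0.03,0.007,0],1],[[0,0,0],[0,0,0],1],[[0,0,0],[0,0,0.03],1]]'|grep force
python3 -m handwheel '[[[0,0,0],[0,0,0.03],1],[[0,0,0],[0,0,0.02],1],[[0,0,0],[0,0,0.01],1],[[0,0,0],[0,0,0],1],[[0,0,0],[0,0,0],1]]'; python3 rel.py
python3 -m handwheel '[[[0,0,0],[-0.005,0,0],1],[[0,0,0],[-0.005,0,0],1],[[0,0,0],[-0.003,0,0],1],[[0,0,0],[0,0,0],1],[[0,0,0],[0,0,0],1]]'; python3 rel.py
```

```text
force: [0.3, -0.7, -0.4]
gripper_force: 0.0
clock: 10.53
eef_pos: [544.5, 143.9, 56.3]
tool_rot: [-3.141, -0.0, 1.168]
force: [0.4, 0.5, 0.8]
width: -0.1
gripper_force: 0.0
rel x,y 33.5 24.9 bar(left+) -15.1 Ftool [0.6 0.2] t 10.5333
clock: 10.95
eef_pos: [539.6, 130.9, 57.0]
tool_rot: [3.141, -0.001, 1.166]
force: [0.5, 0.0, 0.2]
width: 0.0
gripper_force: 0.0
rel x,y 19.7 25.5 bar(left+) -15.2 Ftool [0.2 0.5] t 10.95
```

```bash

python3 -m handwheel '[[[0,0,0],[-0.001,0,0],1],[[0,0,0],[-0.001,0,0],1],[[0,0,1],[-0.0005,0.0003,0],1],[[0,0,1],[-0.0005,0.0003,0],1],[[0,0,0],[0,0,0],1]]'|grep force; python3 rel.py
python3 -m handwheel '[[[0,0,1],[-0.0005,0.0003,0],1],[[0,0,1],[-0.0005,0.0003,0],1],[[0,0,0],[0,0,0],1]]'|grep force; python3 rel.py
python3 -m handwheel '[[[0,0,1],[-0.0005,0.0003,0],1],[[0,0,1],[-0.0005,0.0003,0],1],[[0,0,0],[0,0,0],1]]'|grep force; python3 rel.py
python3 -m handwheel '[[[0,0,0],[0,0,0],1],[[0,0,0],[0,0,0],1]]'|grep force; python3 rel.py
```

```text
force: [0.9, 0.4, 0.8]
gripper_force: 0.2
rel x,y 18.1 25.0 bar(left+) -17.2 Ftool [0.7 0.6] t 11.3667
force: [0.8, 0.7, -0.1]
gripper_force: 0.2
rel x,y 17.7 25.0 bar(left+) -19.2 Ftool [1.  0.4] t 11.6167
force: [-0.4, 0.0, 0.7]
gripper_force: 0.0
rel x,y 17.3 25.1 bar(left+) -21.2 Ftool [-0.2 -0.4] t 11.8667
force: [0.3, -0.8, -0.2]
gripper_force: 0.0
rel x,y 17.4 25.0 bar(left+) -21.1 Ftool [-0.6  0.7] t 12.0333
```

```bash

python3 -m handwheel '[[[0,0,0],[0.003,0,0],1],[[0,0,0],[0.006,0,0],1],[[0,0,0],[0.006,0,0],1],[[0,0,0],[0,0,-0.02],1],[[0,0,0],[0,0,-0.03],1]]'|grep force
python3 -m handwheel '[[[0,0,0],[0,0,-0.04],1],[[0,0,0],[-0.03,-0.007,0],1],[[0,0,0],[-0.04,-0.007,0],1],[[0,0,0],[-0.03,-0.007,0],1],[[0,0,0],[0,0,0],1]]'|grep force
python3 -m handwheel '[[[0,0,0],[0,0,0],1],[[0,0,0],[0,0,0],1],[[0,0,0],[0,0,0],1]]'
python3 - <<'E'
from h import *
d=shot('wrist','w4.png'); np.save('w4.npy',d,allow_pickle=True); u,v=map(int,proj(d,np.array([508.4,122.8,50]))); print(u,v)
im=d['pixels'][max(v-75,0):v+75,u-90:u+160,::-1]; print(max(v-75,0),u-90); cv2.imwrite('pics/c4.png',cv2.resize(im,None,fx=3,fy=3,interpolation=cv2.INTER_CUBIC))
E
```

```text
force: [0.9, -0.3, 0.7]
gripper_force: 0.0
force: [-1.0, -0.3, 0.3]
gripper_force: 0.0
clock: 13.12
eef_pos: [480.4, 63.5, 146.5]
tool_rot: [3.141, -0.002, 1.064]
force: [-0.5, -0.0, 1.0]
width: 0.2
gripper_force: 0.0
316 110
35 226
```

View pics/c4.png

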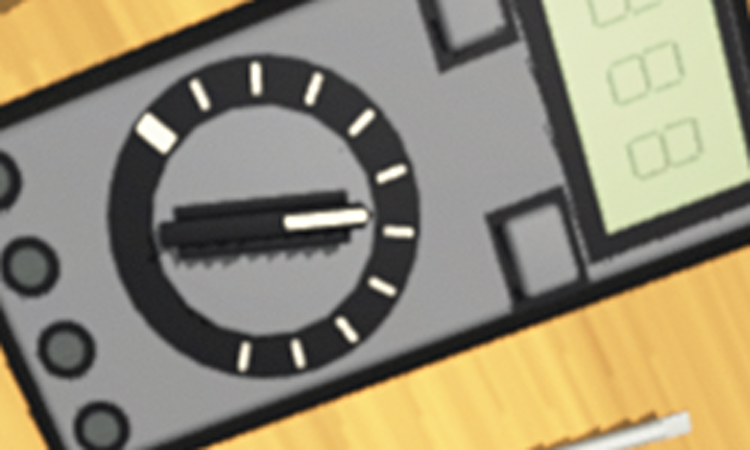

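The pointer line in the crop, from (285,222) to (368,214), is still about halfway between the fifth tick (391,173) and the sixth (399,232). The finger face contacts roughly 3 mm later than I assumed. I'll check the numbers, including whether the meter has stayed put.

```bash
cat > m.py <<'E'
from h import *
ang=lambda v:np.degrees(np.arctan2(v[1],v[0]))
def meas(f):
    d=np.load(f,allow_pickle=True).item() if isinstance(f,str) else f
    u,v=map(int,proj(d,np.array([508.4,122.8,46]))); v0,u0=max(v-62,0),u-62
    hsv=cv2.cvtColor(d['pixels'],cv2.COLOR_RGB2HSV)[v0:v+62,u0:u+62]
    m=((hsv[...,2]>185)&(hsv[...,1]<60)).astype(np.uint8)
    n,lab,st,ce=cv2.connectedComponentsWithStats(m)
    T=[];line=None
    for i in range(1,n):
        ys,xs=np.where(lab==i)
        if not 10<st[i,4]<160: continue
        z=64.5 if (max(st[i,2],st[i,3])>20) else 46
        q=np.array([ray(d,x+u0,y+v0,z)[:2] for x,y in zip(xs,ys)])
        if z>60: line=q
        else: T.append((q.mean(0),st[i,4]))
    P=np.array([t[0] for t in T]); A=np.c_[2*P,np.ones(len(P))]; s=np.linalg.lstsq(A,(P**2).sum(1),rcond=None)[0]; c=s[:2]; r=np.sqrt(s[2]+c@c)
    off=max(T,key=lambda t:t[1])[0]; ao=ang(off-c); 
    cl=sorted(((ao-ang(p-c))%360/24).round(2) for p in P)
    w=np.linalg.svd(line-line.mean(0))[2][0]; w=w*np.sign(w@(line.mean(0)-c))
    print('centre',c.round(1),'r',r.round(1),'meter axis',(ao-120).round(1),'ticks',cl,'pointer click',round((ao-ang(w))%360/24,2),'by mean',round((ao-ang(line.mean(0)-c))%360/24,2))
if __name__=='__main__':
    meas('w3.npy');meas('w4.npy')
E
python3 m.py
```

```text
centre [506.8 124.2] r 33.3 meter axis -8.5 ticks [np.float64(0.0), np.float64(1.0), np.float64(2.0), np.float64(2.98), np.float64(3.99), np.float64(4.98), np.float64(5.98), np.float64(6.98), np.float64(7.98), np.float64(8.98), np.float64(9.98)] pointer click 5.36 by mean 5.32
centre [506.9 124.3] r 33.2 meter axis -8.4 ticks [np.float64(0.0), np.float64(1.0), np.float64(2.0), np.float64(2.99), np.float64(3.99), np.float64(4.99), np.float64(6.0), np.float64(7.0), np.float64(7.98), np.float64(8.99), np.float64(9.99)] pointer click 5.63 by mean 5.62
```

The measured pointer position is 5.63 clicks (5.36 before), and the meter hasn't moved. The actual dial centre is (506.9,124.3). I'll push on by about 8° more.

```bash
sed -i 's/508.4,122.8\])/506.9,124.3])/; s/90+8,/90+8.4,/' rel.py
python3 -m handwheel '[[[0,0,0],[0.03,0.007,0],1],[[0,0,0],[0.04,0.007,0],1],[[0,0,0],[0.03,0.007,0],1],[[0,0,0],[0,0,0],1],[[0,0,0],[0,0,0.03],1]]'|grep force
python3 -m handwheel '[[[0,0,0],[0,0,0.03],1],[[0,0,0],[0,0,0.02],1],[[0,0,0],[0,0,0.01],1],[[0,0,0],[0,0,0],1],[[0,0,0],[0,0,0],1]]'|grep force; python3 rel.py
python3 -m handwheel '[[[0,0,0],[-0.005,0,0],1],[[0,0,0],[-0.005,0,0],1],[[0,0,0],[-0.003,0,0],1],[[0,0,0],[-0.002,0,0],1],[[0,0,0],[0,0,0],1]]'|grep force; python3 rel.py
python3 -m handwheel '[[[0,0,1],[-0.0005,0.0003,0],1],[[0,0,1],[-0.0005,0.0003,0],1],[[0,0,1],[-0.0005,0.0003,0],1],[[0,0,1],[-0.0005,0.0003,0],1],[[0,0,0],[0,0,0],1]]'|grep force; python3 rel.py
python3 -m handwheel '[[[0,0,1],[-0.0005,0.0003,0],1],[[0,0,1],[-0.0005,0.0003,0],1],[[0,0,1],[-0.0005,0.0003,0],1],[[0,0,1],[-0.0005,0.0003,0],1],[[0,0,0],[0,0,0],1]]'|grep force; python3 rel.py
```

```text
force: [0.0, -1.0, -0.7]
gripper_force: 0.0
force: [0.6, -0.6, -0.1]
gripper_force: 0.0
rel x,y 32.6 27.0 bar(left+) -20.7 Ftool [-0.2  0.9] t 14.0
force: [-0.1, -1.0, -0.1]
gripper_force: 0.0
rel x,y 16.3 27.5 bar(left+) -20.8 Ftool [-0.9  0.5] t 14.4167
force: [-0.2, 0.1, -0.0]
gripper_force: 0.0
rel x,y 16.9 27.1 bar(left+) -24.8 Ftool [-0.1 -0.2] t 14.8333
force: [-0.6, 0.1, 0.6]
gripper_force: 0.0
rel x,y 16.7 27.2 bar(left+) -28.8 Ftool [-0.3 -0.6] t 15.25
```

```bash

python3 -m handwheel '[[[0,0,0],[0.003,0,0],1],[[0,0,0],[0.006,0,0],1],[[0,0,0],[0.006,0,0],1],[[0,0,0],[0,0,-0.02],1],[[0,0,0],[0,0,-0.03],1]]'|grep force
python3 -m handwheel '[[[0,0,0],[0,0,-0.04],1],[[0,0,0],[-0.03,-0.007,0],1],[[0,0,0],[-0.04,-0.007,0],1],[[0,0,0],[-0.03,-0.007,0],1],[[0,0,0],[0,0,0],1]]'|grep force
python3 -m handwheel '[[[0,0,0],[0,0,0],1],[[0,0,0],[0,0,0],1],[[0,0,0],[0,0,0],1]]'
python3 - <<'E'
from m import *
d=shot('wrist','w5.png'); np.save('w5.npy',d,allow_pickle=True); meas('w5.npy')
E
```

```text
force: [0.7, -0.1, -0.3]
gripper_force: 0.0
force: [-1.2, 0.6, -0.5]
gripper_force: 0.0
clock: 16.33
eef_pos: [472.2, 67.6, 146.5]
tool_rot: [3.141, -0.002, 0.924]
force: [0.4, -0.1, -0.2]
width: -0.1
gripper_force: 0.0
centre [506.9 124.3] r 33.2 meter axis -8.4 ticks [np.float64(0.0), np.float64(1.0), np.float64(2.01), np.float64(3.0), np.float64(4.0), np.float64(5.0), np.float64(5.99), np.float64(6.99), np.float64(7.99), np.float64(8.99), np.float64(9.99)] pointer click 5.98 by mean 5.98
```

The pointer is at 5.98, so it rests on the sixth click. Now the left key, at about (571,144.7).

```bash

python3 -m handwheel '[[[0,0,0],[0.03,0.008,0],1],[[0,0,0],[0.03,0.008,0],1],[[0,0,0],[0.03,0.008,0],1],[[0,0,0],[0.031,0.008,0],1],[[0,0,0],[0,0,0],1]]'
python3 -m handwheel '[[[0,0,0],[0,0,0.03],1],[[0,0,0],[0,0,0.03],1],[[0,0,0],[0,0,0.02],1],[[0,0,0],[0,0,0.009],1],[[0,0,0],[0,0,0],1]]'
python3 -m handwheel '[[[0,0,0],[0,0,0],1],[[0,0,0],[0,0,0],1],[[0,0,0],[0,0,0],1]]'
```

```text
clock: 16.8
eef_pos: [574.8, 150.3, 146.4]
tool_rot: [3.139, -0.009, 0.928]
force: [1.0, 1.6, 0.4]
width: 0.0
gripper_force: 0.0
clock: 17.22
eef_pos: [567.7, 143.7, 55.0]
tool_rot: [-3.139, 0.003, 0.924]
force: [-0.1, -0.4, 0.1]
width: 0.0
gripper_force: 0.0
clock: 17.47
eef_pos: [570.4, 143.8, 58.8]
tool_rot: [3.14, -0.002, 0.923]
force: [-0.5, -0.2, -0.0]
width: 0.3
gripper_force: 0.0
```

```bash

python3 -m handwheel '[[[0,0,0],[0,0,0.002],1],[[0,0,0],[0,0,0.002],1],[[0,0,0],[0,0,0.002],1],[[0,0,0],[0,0,0],1],[[0,0,0],[0,0,0],1]]'
python3 -m handwheel '[[[0,0,0],[0,0,0.001],1],[[0,0,0],[0,0,0.001],1],[[0,0,0],[0,0,0],1],[[0,0,0],[0,0,0],1]]'
python3 -m handwheel '[[[0,0,0],[0,0,0.001],1],[[0,0,0],[0,0,0.001],1],[[0,0,0],[0,0,0],1],[[0,0,0],[0,0,0],1]]'
```

```text
clock: 17.88
eef_pos: [569.1, 143.3, 51.3]
tool_rot: [-3.142, 0.0, 0.923]
force: [-0.6, 0.4, -0.1]
width: -0.2
gripper_force: 0.0
clock: 18.22
eef_pos: [569.2, 143.4, 49.5]
tool_rot: [3.141, -0.0, 0.923]
force: [0.1, -0.6, 2.3]
width: -0.3
gripper_force: 1.2
clock: 18.55
eef_pos: [569.2, 143.4, 47.4]
tool_rot: [3.142, -0.0, 0.923]
force: [-1.8, -0.9, 4.2]
width: -0.3
gripper_force: 2.0
```

```bash

python3 -m handwheel '[[[0,0,0],[0,0,0.0005],1],[[0,0,0],[0,0,0.0005],1],[[0,0,0],[0,0,0],1],[[0,0,0],[0,0,0],1]]'
python3 -m handwheel '[[[0,0,0],[0,0,0.0005],1],[[0,0,0],[0,0,0.0005],1],[[0,0,0],[0,0,0],1],[[0,0,0],[0,0,0],1]]'
```

```text
clock: 18.88
eef_pos: [569.2, 143.4, 47.0]
tool_rot: [3.141, -0.0, 0.923]
force: [-2.6, -0.7, 9.0]
width: 0.1
gripper_force: 4.5
clock: 19.22
eef_pos: [569.2, 143.4, 46.9]
tool_rot: [3.141, -0.0, 0.923]
force: [-3.8, -0.7, 15.4]
width: 0.3
gripper_force: 8.0
```

Bottomed: the force rose above the 4.2 N spring limit and z stopped at 47. Now release, back off and look.

```bash

python3 -m handwheel '[[[0,0,0],[0,0,-0.002],1],[[0,0,0],[0,0,-0.002],1],[[0,0,0],[0,0,-0.004],1],[[0,0,0],[0,0,-0.01],1],[[0,0,0],[0,0,-0.03],1]]'|grep force
python3 -m handwheel '[[[0,0,0],[0,0,-0.04],1],[[0,0,0],[-0.03,-0.008,0],1],[[0,0,0],[-0.03,-0.008,0],1],[[0,0,0],[-0.03,-0.008,0],1],[[0,0,0],[-0.03,-0.008,0],1]]'|grep force
python3 -m handwheel '[[[0,0,0],[0,0,0],1],[[0,0,0],[0,0,0],1],[[0,0,0],[0,0,0],1],[[0,0,0],[0,0,0],1],[[0,0,0],[0,0,0],1]]'
python3 - <<'E'
from m import *
d=shot('wrist','w6.png'); meas(d)
E
```

```text
force: [0.2, 0.4, -0.5]
gripper_force: 0.0
force: [0.3, -0.2, -0.0]
gripper_force: 0.0
clock: 20.47
eef_pos: [472.3, 68.0, 133.4]
tool_rot: [3.141, -0.001, 0.924]
force: [-0.0, -0.6, 0.2]
width: 0.2
gripper_force: 0.0
centre [507.  124.3] r 33.2 meter axis -8.2 ticks [np.float64(0.0), np.float64(1.01), np.float64(2.01), np.float64(3.0), np.float64(4.0), np.float64(5.01), np.float64(6.0), np.float64(7.0), np.float64(8.0), np.float64(9.0), np.float64(10.0)] pointer click 6.0 by mean 6.0
```

View pics/w6.png

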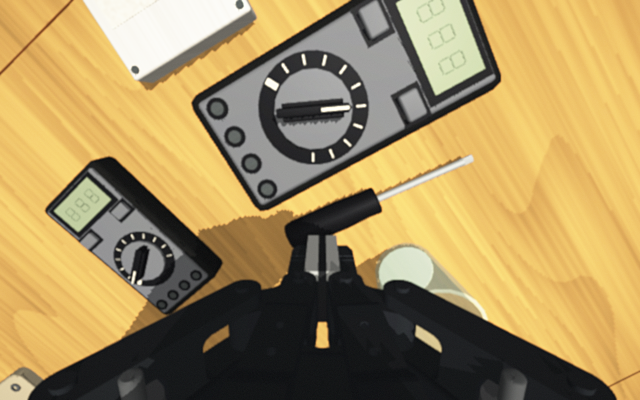

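The pointer at (350,107) is on the sixth tick. The left key at (374,22) is up, and the meter, driver and glass are unmoved. The tool is clear of everything, so I'm handing in.

```bash
python3 -c "
from cell import ctrl; print(ctrl.finish_job())"
```

```text
the job is handed in; nothing more can be done
None
```

The job is handed in: the selector was pushed with the shut fingertips to the sixth click (it measured 6.0), the left key was pressed right down and came back up, the right key was never touched, and nothing around the meter looked moved in the last view.

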